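# Refit and lock the air purifier's cover, then switch it on

## Task

The desk air purifier has a new filter, but its round cover still lies on the desk. Put the cover back on: line its two lugs up with the two slots in the collar, press it down against the sprung filter, turn it clockwise (seen from above) just under a quarter turn to the stop and let it spring up into its lock; then, with the cover locked, push the power button all the way in. Do not knock the glass jar or the highlighter about.

Things in the scene. Friction and masses are not known exactly. Their poses are not given: they have to be found in the camera images.
- purifier: Desk air purifier, fixed: white upright drum, 136 mm across, open on top, rim 125 mm above the desk. Origin: on the drum's axis at the desk's surface; z up. A white control column (46 mm wide, 88 mm high) stands against the drum on the purifier's -x side, outer face 120 mm from the axis. The slots for the lugs lie along its +x and -x.
- collar (a point): Centre of the grey collar's top, on the drum's axis, 122 mm above the desk. The collar, 10 mm thick, lies in the drum's mouth (92 mm across) and leaves a round opening 70 mm across plus two opposite slots. Under it the lugs' channel runs from each slot 80 degrees clockwise (seen from above) to a lock, with a stop at 84; anticlockwise is blocked.
- slot_a (a point): Middle of the slot on the purifier's +x side, at the collar's top, 41 mm from the axis. Both slots are 18 mm wide and run out to 46 mm from the axis.
- slot_b (a point): Middle of the slot on the purifier's -x side, at the collar's top, 41 mm from the axis.
- lock_a (a point): On the collar's top, 41 mm from the axis, 80 degrees clockwise from slot_a: below it the collar's underside has a recess 4 mm deep, 18 mm wide, into which a lug rises to lock (another lies opposite). The cover's origin is 103 mm above the purifier's when its disc is pressed onto the rim, must be below 105 mm to turn, and is at 109 mm when sprung up and locked.
- filter (a joint): How far the sprung white filter (56 mm disc in the middle of the opening) is pressed down: 0 m when free, its top then 113 mm above the desk. The cover's plug presses on it. It gives from about 3 N, 0.4 N more per mm; pressing the cover's disc onto the rim takes about 6 N and moves it 10 mm.
- cover: The loose cover, 150 g, right way up on the desk. Origin: centre of its underside; z up. Plug 66 mm across, 22 mm high; at its foot two lugs, 12 mm wide, 7 mm high, point along the cover's +x and -x, to 43.5 mm from the axis. On the plug a white disc, 108 mm across, 6 mm thick; on that a grey bar along x (in line with the lugs), 70 mm long, 14 mm thick, 28 to 58 mm above the origin.
- cover_bar (a point): Middle of the cover's grip bar, 46 mm above the cover's origin. The cover is the same turned half round.
- power (a joint): Travel of the power button: 0 m when out, 0.006 m when all the way in; sprung, 5 N when fully in.
- power_top (a point): Centre of the top of the power button, a round grey button of 24 mm diameter in a grey housing on the top of the control column, 95 mm from the drum's axis; it is pressed straight down.
- jar: Bystander: glass jar closed by a cork, 52 mm across, 79 mm high, loose. Origin: centre of its underside. Leave it standing where it is.
- highlighter: Bystander: flat yellow highlighter, 130 mm long, 22 mm wide, 19 mm high, lying loose along its x axis. Origin: under its middle. Leave it where it is.
Mind the look-alikes: they are no part of the job. What is shaped like the cover but pink, purple or yellow is not meant.

How it is judged (in metres and radians):
On the way, in this order (a step that is already met when the one before it is completed fails the run):
1. the cover is locked: turned to the end of its channel and sprung up into the recesses (angle between the x axis of cover and the x axis of purifier, either way round above 1.25 rad and z of cover in the frame of purifier between 0.107 and 0.111 m and horizontal distance between cover and purifier below 0.006 m and angle between cover's own z axis and vertical below 0.06 rad), for 0.2 s.
2. with the cover locked, the power button is pushed all the way in (value of joint power above 0.0045 m and z of cover in the frame of purifier below 0.111 m and angle between the x axis of cover and the x axis of purifier, either way round above 1.25 rad), for 0.05 s.
At the end, for the whole second after the job is handed in: Cover level (0.06 rad), centred (6 mm), turned over 1.25 rad from the slots, sprung up in its recesses (origin 107 to 111 mm above the purifier's) and at rest; the button, pushed in over 4.5 mm after locking, is out again (under 2 mm) (all of step 1 and linear speed of cover below 0.02 m/s and value of joint power below 0.002 m); the robot touches nothing.
It fails at once if the jar is pushed more than 30 mm or tipped over (distance of jar from where it was at the start of the episode above 0.03 m or angle between jar's own z axis and vertical above 0.5 rad).
It fails at once if the highlighter is pushed more than 30 mm (distance of highlighter from where it was at the start of the episode above 0.03 m).
It also fails if it takes over 58 s, if anything falls off the work surface, if the arm or the gripper's body presses on something with over 40 N, if the wrist force passes 120 N, or if a joint passes its speed limit or range.

## Robot

A 6-joint arm with a two-finger parallel gripper is mounted at the origin on the work surface. World frame = base frame: x ahead of the robot, y to its left, z up, the work surface at z = 0. Lengths are in m, angles in degrees, forces in N, time in s.
With the tool pointing down it reaches from about 0.375 to 0.9 m from the base axis. Payload 3.1 kg.
Tool frame: the origin (TCP) lies on the centre line of the jaws, within the pads' length; the fingertips stand 25 mm ahead of it and the grasp point (between the pads) lies 6 mm ahead of it; z points along the fingers, y is the line along which they close (so a half turn about z gives the same grasp; the last joint's range is limited). The gripper opens to 87 mm and grips with 3 to 60 N. Pads are 19 mm wide; open, the fingers measure 117 mm over their backs; the gripper's body (75 mm by 190 mm) begins 51 mm behind the grasp point.
Start: joints at [57.955, 30.224, 82.088, -0, 67.689, -10.227], TCP at [0.232, 0.58, 0.248] pointing down, gripper open.
Joint ranges: [-176.69, 176.69], [-43.24, 126.21], [12.49, 139.97], [-82, 262], [0, 151.66], [-163.58, 163.58]. Speed limits (degrees/s): [159.86, 159.86, 180, 180, 180, 180].

## Interface

Orientations are given as a 3x3 rotation matrix whose columns are the frame's x, y, z axes.
In Python, from rig import * gives the robot as it stands.
- The arm moves only by the tool step_arm, never from a script. Its argument "steps" is a list of rows, each a list of 7 numbers: the shift along the tool's x, y, z normalised to -1 to 1, where 1 is 0.3 m, then the turn, a rotation vector about the tool's x, y, z normalised to -1 to 1, where 1 is 45 degrees, then the gripper's target within -1 to 1 (shut at 1, half-way at 0, fully open at -1). A call has 1 to 8 rows; each row is the pose to reach, as a shift and turn from the pose commanded when the call began, along the tool's axes at that moment; what a row does not reach only later rows make up. A row lasts 1/12 s, in which the tool goes at most 41.7 mm and 7.16 degrees, less where a joint would pass 70% of its speed; a pose out of reach is approached as far as the arm can. A call with a number of a shift or a turn outside -1 to 1 is refused whole. A call with a gripper value outside its range is refused whole. The fingers move at their own pace and stop on an object; the grip force is fixed at half the most. Time passes only in rows, so rows that repeat a pose let the fingers close. It gives the time, the measured TCP pose, the force, the opening and the grip force at its end, in the units of the state.
- read_state(): the state, without advancing time (a new reading comes with each control period).
- capture(name): name is "scene" or "top" or "wrist"; returns a dict with "image" (384x512x3 uint8, red, green, blue), "vertical_fov" (degrees; the focal length in pixels is half the picture's height over the tangent of half this angle, whatever the lens; pixels are square), "cx", "cy" (the principal point, pixels), "world_from_camera" (4x4, takes a point from camera to world coordinates); the wrist camera has in their place "T_tool_cam" (4x4, takes a point from camera to tool coordinates, whose origin is the TCP and whose axes are the flange's). Camera axes: x right, y down, z forward; pixel columns grow to the right and rows downward; lengths in m; the calibration is good to about 2 mm. The wrist camera is an equidistant fisheye: a pixel r from the principal point sees the ray r / f radians off the axis. A picture is of the moment at which its call begins: read the wrist's pose just before it. There is no depth.
- hand_in(): hands the job in; it is judged then, once.
The state is a dict: "time_s": time; "joint_positions": joint angles; "qvel": joint speeds; "tau": joint torques, N m; "position": TCP position; "tcp_rot": TCP orientation; "force": force on the tool from outside, world axes, zero at the start; "moment": the same for the moment, N m; "opening": opening from 0.0 (shut) to 1.0 (fully open); "grasp_force": force on a finger pad.
Only numpy, scipy, OpenCV 4.12 (cv2) and the standard library are available. Lean on these libraries where they do the work, as an engineer would, in place of code of your own. Each camera call takes 0.05 s, during which the arm holds its last target. There are 200 camera calls.

## Working session

There is one attempt and no reset: what is moved stays moved. The work goes in short steps, Python scripts to look and compute and a tool call to move; the robot and the scene stay as the last step left them, time stands still between calls to the robot, and variables do not carry over. Pictures are saved under pics/ and viewed, at most 10 in all, crops included, and the job is handed in when it is done.

Besides the shell and the picture viewer there is one more tool, called after "Emit:" as name(argument=value, ...) on one line, values as JSON. step_arm: Moves the arm, as the interface text tells. Scaled input: -1 to 1 covers 0.3 m each way for a shift and 45 degrees each way for a turn. Its arguments: {"type":"object","properties":{"steps":{"type":"array"}},"required":["steps"]}

```bash
mkdir -p pics; cat > h.py <<'E'
from rig import *
import numpy as np, cv2, pickle
def snap(n,tag):
    s=read_state(); c=capture(n); c['state']=s
    cv2.imwrite(f'pics/{tag}.png',c['image'][:,:,::-1]); pickle.dump(c,open(f'pics/{tag}.pkl','wb')); return c
def ray(c,u,v):
    im=c['image']; f=im.shape[0]/2/np.tan(np.radians(c['vertical_fov'])/2)
    x=(u-c['cx'])/f; y=(v-c['cy'])/f
    if 'T_tool_cam' in c:
        r=np.hypot(x,y); d=np.array([np.sin(r)*x/r,np.sin(r)*y/r,np.cos(r)]) if r>0 else np.array([0,0,1.])
        T=np.eye(4); T[:3,:3]=np.array(c['state']['tcp_rot']); T[:3,3]=c['state']['position']; T=T@np.array(c['T_tool_cam'])
    else:
        d=np.array([x,y,1]); T=np.array(c['world_from_camera'])
    return T[:3,3],T[:3,:3]@d
def onz(c,u,v,z):
    o,d=ray(c,u,v); return o+d*(z-o[2])/d[2]
E
python3 - <<'E'
from h import *
a=snap('scene','scene0');b=snap('top','top0')
w=snap('wrist','wrist0')
cv2.imwrite('pics/both.png',cv2.resize(np.hstack([a['image'],b['image']])[:,:,::-1],(800,300),interpolation=cv2.INTER_AREA))
for c in(a,b):print(c['vertical_fov'],c['cx'],c['cy'],np.round(c['world_from_camera'],3))
print(w['vertical_fov'],np.round(w['T_tool_cam'],3)); print(read_state())
E
```

```text
56.778321060159634 256.4896977103575 190.89509717731093 [[ 0.202  0.753 -0.626  1.091]
 [ 0.979 -0.145  0.142 -0.12 ]
 [ 0.016 -0.642 -0.766  0.835]
 [ 0.     0.     0.     1.   ]]
53.18439620027983 255.5305484714537 197.15282384073413 [[-0.002 -0.987  0.158  0.327]
 [-1.    -0.003 -0.029  0.036]
 [ 0.029 -0.158 -0.987  1.068]
 [ 0.     0.     0.     1.   ]]
65.70646984690485 [[ 0.    -0.957 -0.292  0.08 ]
 [ 1.     0.     0.001 -0.   ]
 [-0.001 -0.292  0.957 -0.135]
 [ 0.     0.     0.     1.   ]]
{'time_s': 0.15, 'joint_positions': array([ 5.79541372e+01,  3.02682122e+01,  8.21396068e+01, -4.77576602e-04,
        6.76875001e+01, -1.02275148e+01]), 'qvel': array([-0.12160112, -0.19194245, -0.1992121 , -0.08058098, -0.00422916,
       -0.00070755]), 'tau': array([ 9.06548066e-04, -4.40430272e+01, -1.76842207e+01,  6.34007715e-02,
        5.52882208e-02, -1.06903706e-04]), 'position': array([0.23199124, 0.57979702, 0.24678003]), 'tcp_rot': array([[-9.28367907e-01,  3.71661488e-01, -8.76183145e-04],
       [ 3.71662409e-01,  9.28366875e-01, -1.41422482e-03],
       [ 2.87806508e-04, -1.63856527e-03, -9.99998616e-01]]), 'force': array([0.48620922, 0.11662068, 0.62618576]), 'moment': array([ 0.00470698,  0.0137615 , -0.01178746]), 'grasp_force': 0.0, 'opening': 1.0030727211336836}
```

View pics/top0.png

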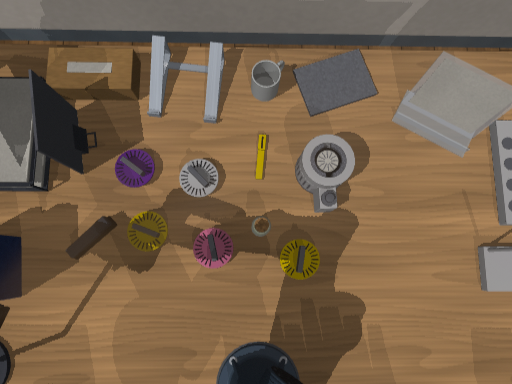

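View pics/scene0.png

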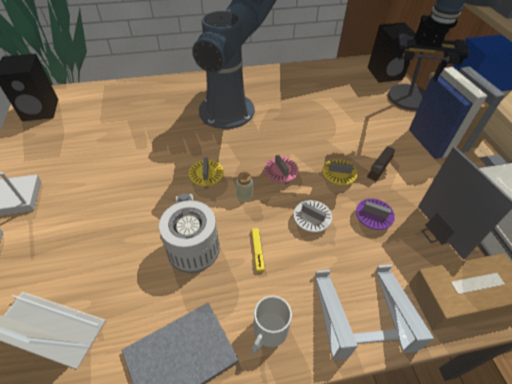

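The top view shows cover-shaped things: purple (135,168), white (199,178), yellow (147,230), pink (213,248) and yellow (300,259). The white disc with the grey bar at (199,178) fits the description. The purifier is at (328,160) with its button at (327,198), the jar at (261,227) and the highlighter at (261,156).

```bash
python3 - <<'E'
from h import *
b=pickle.load(open('pics/top0.pkl','rb'));a=pickle.load(open('pics/scene0.pkl','rb'))
for n,u,v,z in[('cover',199,178,.03),('bar',200,175,.058),('rim',328,160,.125),('filter',327,160,.113),('button',327,198,.09),('jar',261,227,.079),('hl',261,156,.019),('pink',213,248,.03)]:
    print(n,onz(b,u,v,z).round(4))
for n,u,v,z in[('cover',313,216,.028),('rim',188,221,.125),('jar',245,178,.079)]: print('s',n,onz(a,u,v,z).round(4))
im=b['image'][130:220,160:370][:,:,::-1]
cv2.imwrite('pics/crop1.png',cv2.resize(im,None,fx=3.8,fy=3.8,interpolation=cv2.INTER_CUBIC))
print(read_state()['time_s'])
E
```

```text
cover [0.5459 0.1609 0.03  ]
bar [0.5482 0.1551 0.058 ]
rim [ 0.5741 -0.1764  0.125 ]
filter [ 0.5772 -0.1766  0.113 ]
button [ 0.4817 -0.1785  0.09  ]
jar [ 0.4072 -0.0072  0.079 ]
hl [ 0.6124 -0.0105  0.019 ]
pink [0.3549 0.1195 0.03  ]
s cover [0.552  0.1662 0.028 ]
s rim [ 0.5733 -0.1713  0.125 ]
s jar [ 0.4204 -0.0031  0.079 ]
0.15
```

View pics/crop1.png

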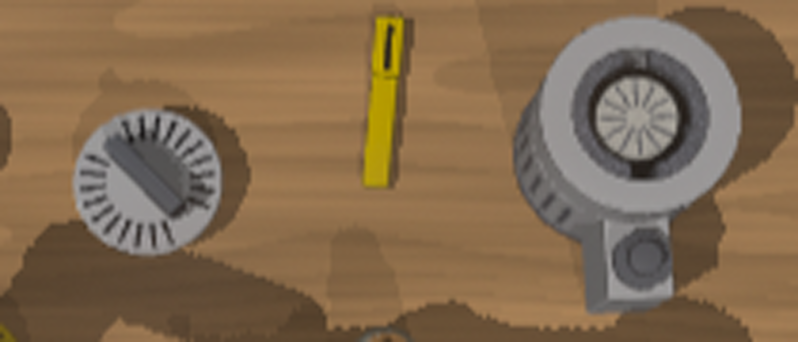

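The crop confirms the white cover, with its bar running up-left to down-right (about 46° in the world). The purifier's slots run vertically in the image, with the button below it.

```bash
cat > m.py <<'E'
import sys,json,numpy as np
# commanded pose: x,y,z, yaw of tool y axis (deg), tool pointing down
F='cmd.json'
def load():
    try: return json.load(open(F))
    except Exception: return [.232,.58,.248,68.18]
def axes(yaw):
    t=np.radians(yaw); y=np.array([np.cos(t),np.sin(t),0]); z=np.array([0,0,-1.]); return np.cross(y,z),y,z
def apply(p,r):  # row dx dy dz turnz (normalised)
    X=axes(p[3]); q=np.array(p[:3])+.3*sum(r[i]*X[i] for i in range(3)); return [*q,p[3]-45*r[3]]
def plan(p,t):
    d=np.array(t[:3])-p[:3]; return [float(np.round(d@a/.3,4)) for a in axes(p[3])]+[round(-(t[3]-p[3])/45,4)]
E
python3 - <<'E'
from m import *
p=load()
r=[-.05,-.9,.0,-.75]; t=[.55,.163,.22,136]
print(plan(p,t)); 
E
```

```text
[-1.5007, -0.8964, 0.0933, -1.5071]
```

Emit:
step_arm(steps=[[-0.75, -0.45, 0.05, 0, 0, -0.75, -1], [-0.75, -0.45, 0.05, 0, 0, -0.75, -1], [-0.75, -0.45, 0.05, 0, 0, -0.75, -1], [-0.75, -0.45, 0.05, 0, 0, -0.75, -1], [-0.75, -0.45, 0.05, 0, 0, -0.75, -1], [-0.75, -0.45, 0.05, 0, 0, -0.75, -1], [-0.75, -0.45, 0.05, 0, 0, -0.75, -1]])

```text
time_s: 0.73
position: [0.3926, 0.3683, 0.2322]
tcp_rot: [[-0.979, -0.206, 0.0], [-0.206, 0.979, -0.002], [0.0, -0.001, -1.0]]
force: [0.1, 0.7, 0.4]
opening: 1.005
grasp_force: 0.0
```

```bash
python3 - <<'E'
from m import *
p=apply(load(),[-.75,-.45,.05,-.75]); json.dump(p,open(F,'w')); print(p,plan(p,[.55,.163,.22,136]))
E
```

```text
[np.float64(0.3907017225519108), np.float64(0.371041240291161), np.float64(0.23299999999999998), 101.93] [-0.3762, -0.7883, 0.0433, -0.7571]
```

Emit:
step_arm(steps=[[-0.38, -0.79, 0.04, 0, 0, -0.76, -1], [-0.38, -0.79, 0.04, 0, 0, -0.76, -1], [-0.38, -0.79, 0.04, 0, 0, -0.76, -1], [-0.38, -0.79, 0.04, 0, 0, -0.76, -1], [-0.38, -0.79, 0.04, 0, 0, -0.76, -1], [-0.38, -0.79, 0.04, 0, 0, -0.76, -1], [-0.38, -0.79, 0.04, 0, 0, -0.76, -1], [-0.38, -0.79, 0.04, 0, 0, -0.76, -1]])

```text
time_s: 1.4
position: [0.556, 0.158, 0.2203]
tcp_rot: [[-0.697, -0.717, 0.004], [-0.717, 0.697, -0.002], [-0.001, -0.004, -1.0]]
force: [-0.4, -0.5, 0.4]
opening: 1.0
grasp_force: 0.0
```

```bash
python3 - <<'E'
from m import *
p=apply(load(),[-.38,-.79,.04,-.76]); json.dump(p,open(F,'w')); print(p)
from h import *
w=snap('wrist','wrist1'); print(w['state']['position'],w['cx'],w['cy'])
cv2.imwrite('pics/w1.png',cv2.resize(w['image'][:,:,::-1],(800,600)))
E
```

```text
[np.float64(0.5512312344431629), np.float64(0.16272591245387402), np.float64(0.22099999999999997), 136.13]
[0.55600449 0.15798541 0.22025994] 257.0352812105796 192.4400611494178
```

View pics/w1.png

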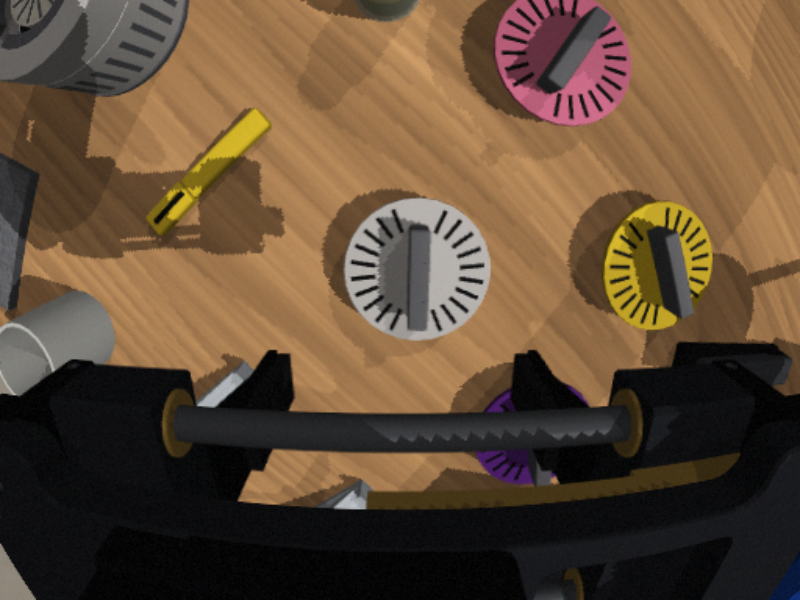

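The wrist view shows the white cover at about (418,268) of the 800x600 picture, with its bar almost along the tool's x axis. Next I measure the disc by mask and the bar by edges.

```bash
cat >> h.py <<'E'
def fitdisc(c,z,uv,R,lo=100,sat=45):
    "centre of low-saturation bright blob containing uv: outline points cast to height z, circle fit"
    from scipy.optimize import least_squares
    hsv=cv2.cvtColor(c['image'],cv2.COLOR_RGB2HSV)
    m=((hsv[...,1]<sat)&(hsv[...,2]>lo)).astype(np.uint8)
    m=cv2.morphologyEx(m,cv2.MORPH_OPEN,np.ones((2,2)))
    cs,_=cv2.findContours(m,cv2.RETR_EXTERNAL,cv2.CHAIN_APPROX_NONE)
    k=min(cs,key=lambda k:-cv2.pointPolygonTest(k,uv,True) if len(k)>30 else 1e9)
    k=cv2.convexHull(k)
    P=np.array([onz(c,*q,z)[:2] for q in k[:,0]])
    s=least_squares(lambda q:np.hypot(*(P-q[:2]).T)-q[2],[*P.mean(0),R],loss='soft_l1',f_scale=.001)
    return s.x,np.abs(s.fun).mean(),m
E
python3 - <<'E'
from h import *
w=snap('wrist','wrist2'); print(w['state']['position'],w['state']['qvel'].round(2)[:3])
s,e,m=fitdisc(w,.028,(267,171),.054); print('disc',s.round(4),e)
# bar: grey darker blob, inner
g=w['image'].astype(int); hsv=cv2.cvtColor(w['image'],cv2.COLOR_RGB2HSV)
for u in range(250,286,1): pass
print(hsv[171,245:292,2].tolist()); print(hsv[150,245:292,2].tolist()); print(hsv[195,245:292,2].tolist())
print(hsv[138:216,268,2].tolist())
cv2.imwrite('pics/c2.png',cv2.resize(w['image'][115:225,205:325][:,:,::-1],None,fx=5,fy=5,interpolation=cv2.INTER_NEAREST))
E
```

```text
[0.55347369 0.16029222 0.22010885] [ 3.58 -1.1   2.78]
disc [0.5466 0.165  0.0532] 0.0001324460302402043
[87, 85, 87, 84, 86, 85, 85, 84, 87, 83, 86, 86, 67, 52, 80, 91, 90, 93, 93, 89, 93, 91, 97, 96, 96, 98, 149, 183, 184, 181, 182, 180, 183, 182, 183, 183, 181, 183, 182, 184, 184, 182, 183, 185, 183, 134, 53]
[13, 21, 64, 109, 107, 107, 108, 103, 93, 89, 87, 88, 72, 59, 70, 89, 90, 92, 92, 93, 93, 93, 91, 92, 98, 98, 112, 157, 182, 177, 163, 166, 180, 183, 180, 184, 140, 67, 15, 36, 139, 180, 185, 183, 183, 185, 185]
[8, 11, 43, 73, 83, 86, 83, 86, 87, 85, 84, 71, 53, 71, 89, 92, 91, 91, 89, 91, 91, 90, 97, 93, 104, 149, 179, 182, 179, 178, 179, 181, 182, 146, 60, 62, 144, 179, 181, 181, 179, 179, 160, 96, 27, 22, 38]
[184, 182, 183, 182, 185, 164, 94, 44, 42, 46, 78, 94, 92, 95, 95, 96, 97, 95, 96, 94, 95, 94, 95, 96, 95, 93, 95, 96, 96, 94, 94, 97, 95, 96, 95, 95, 96, 98, 95, 94, 94, 96, 93, 95, 95, 94, 97, 96, 93, 94, 93, 93, 96, 95, 93, 96, 95, 93, 94, 96, 91, 93, 96, 94, 91, 93, 95, 92, 96, 98, 98, 97, 98, 119, 179, 180, 180, 178]
```

View pics/c2.png

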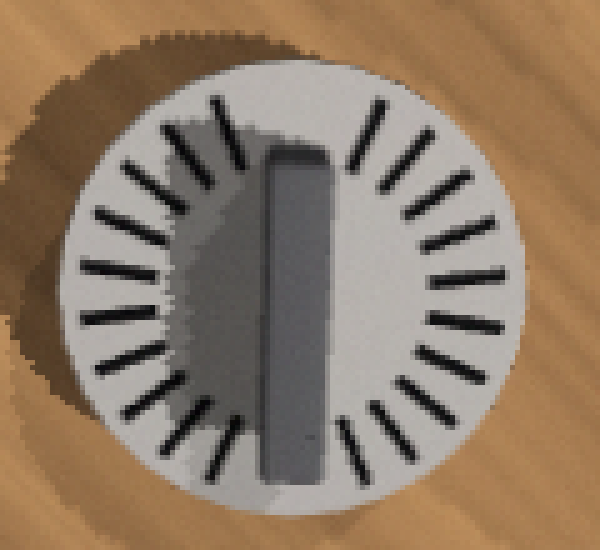

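The crop shows the bar's top face with corners about (268,165), (330,163), (325,484) and (262,480) in the crop.

```bash
python3 - <<'E'
from h import *
from m import *
w=pickle.load(open('pics/wrist2.pkl','rb'))
C=[onz(w,205+u/5-.4,115+v/5-.4,.058)[:2] for u,v in[(268,165),(330,163),(325,484),(262,480)]]
C=np.array(C); print(C.round(4),C.mean(0)); d=(C[0]+C[1]-C[2]-C[3])/2; print(np.hypot(*d),np.degrees(np.arctan2(d[1],d[0])), np.hypot(*(C[1]-C[0])))
s=snap('wrist','wrist3'); q,e,_=fitdisc(s,.028,(267,171),.054); print(q,e,s['state']['position'],s['state']['qvel'].round(2)[:3])
p=load(); print(p)
E
```

```text
[[0.527  0.1349]
 [0.5177 0.1433]
 [0.5658 0.1925]
 [0.5749 0.1825]] [0.54635409 0.16329849]
0.06820314293584434 -134.7360019471685 0.012505113196611222
[0.54666532 0.1649803  0.05319137] 0.00012179846996681369 [0.55175918 0.16185816 0.22002622] [ 2.63 -0.83  1.72]
[0.5512312344431629, 0.16272591245387402, 0.22099999999999997, 136.13]
```

```bash
python3 -c "
from m import *
print(plan(load(),[.5465,.1645,.0595,135.3]))"
```

```text
[0.0067, 0.0155, 0.5383, 0.0184]
```

Emit:
step_arm(steps=[[0.007, 0.0155, 0.13, 0, 0, 0.018, -1], [0.007, 0.0155, 0.26, 0, 0, 0.018, -1], [0.007, 0.0155, 0.36, 0, 0, 0.018, -1], [0.007, 0.0155, 0.45, 0, 0, 0.018, -1], [0.007, 0.0155, 0.51, 0, 0, 0.018, -1], [0.007, 0.0155, 0.538, 0, 0, 0.018, -1], [0.007, 0.0155, 0.538, 0, 0, 0.018, -1], [0.007, 0.0155, 0.538, 0, 0, 0.018, -1]])

```text
time_s: 2.22
position: [0.5463, 0.1657, 0.0595]
tcp_rot: [[-0.702, -0.712, -0.0], [-0.712, 0.702, 0.0], [0.0, 0.0, -1.0]]
force: [-0.1, 0.7, -0.1]
opening: 1.006
grasp_force: 0.0
```

Emit:
step_arm(steps=[[0, 0, 0, 0, 0, 0, 1], [0, 0, 0, 0, 0, 0, 1], [0, 0, 0, 0, 0, 0, 1], [0, 0, 0, 0, 0, 0, 1], [0, 0, 0, 0, 0, 0, 1], [0, 0, 0, 0, 0, 0, 1], [0, 0, 0, 0, 0, 0, 1], [0, 0, 0, 0, 0, 0, 1]])

```text
time_s: 2.88
position: [0.5467, 0.1646, 0.0592]
tcp_rot: [[-0.703, -0.711, 0.0], [-0.711, 0.703, 0.0], [-0.0, -0.0, -1.0]]
force: [0.4, 0.0, 0.3]
opening: 0.479
grasp_force: 0.0
```

```bash
python3 - <<'E'
from m import *
p=apply(load(),[.007,.0155,.538,.018]); json.dump(p,open(F,'w')); print(p)
from h import *
print(read_state())
E
```

```text
[np.float64(0.5464236326315122), np.float64(0.16443455660073797), np.float64(0.05959999999999996), 135.32]
{'time_s': 2.8833, 'joint_positions': array([ 5.54344838e+00,  4.19101917e+01,  9.76436233e+01,  8.10353123e-04,
        4.04424914e+01, -1.29770058e+02]), 'qvel': array([-0.01320801,  0.07841453, -0.04685599,  0.02576845, -0.02485407,
        0.01395686]), 'tau': array([ 4.71867097e-03, -4.42441499e+01, -9.28034037e+00, -5.01331687e-02,
        3.50513833e-02,  8.99202905e-05]), 'position': array([0.54671634, 0.1645854 , 0.05921301]), 'tcp_rot': array([[-7.03234775e-01, -7.10957697e-01,  6.32782571e-05],
       [-7.10957698e-01,  7.03234777e-01,  1.53591044e-05],
       [-5.54191445e-05, -3.41871077e-05, -9.99999998e-01]]), 'force': array([0.41637565, 0.02887712, 0.33288069]), 'moment': array([ 0.07345937, -0.004543  , -0.00275146]), 'grasp_force': 0.0, 'opening': 0.4788714691863568}
```

Emit:
step_arm(steps=[[0, 0, 0, 0, 0, 0, 1], [0, 0, 0, 0, 0, 0, 1], [0, 0, 0, 0, 0, 0, 1], [0, 0, 0, 0, 0, 0, 1], [0, 0, 0, 0, 0, 0, 1], [0, 0, 0, 0, 0, 0, 1], [0, 0, 0, 0, 0, 0, 1], [0, 0, 0, 0, 0, 0, 1]])

```text
time_s: 3.55
position: [0.5468, 0.1646, 0.0591]
tcp_rot: [[-0.703, -0.711, 0.0], [-0.711, 0.703, -0.0], [-0.0, -0.0, -1.0]]
force: [-0.3, 0.1, -1.2]
opening: 0.16
grasp_force: 30.0
```

```bash
python3 - <<'E'
from m import *
p=load()
print(plan(p,[.55,.10,.27,120]), plan(p,[.44,-.17,.27,90]))
E
```

```text
[0.1443, -0.1595, -0.7013, 0.3404] [1.0421, -0.5316, -0.7013, 1.0071]
```

```bash
python3 - <<'E'
from m import *
print(plan(load(),[.654,-.096,.30,135.3]))
E
```

```text
[0.3651, -0.8654, -0.8013, 0.0004]
```

Emit:
step_arm(steps=[[0, 0, -0.03, 0, 0, 0, 1], [0, 0, -0.1, 0, 0, 0, 1], [0, 0, -0.2, 0, 0, 0, 1], [0, 0, -0.32, 0, 0, 0, 1], [0, 0, -0.44, 0, 0, 0, 1], [0, 0, -0.56, 0, 0, 0, 1], [0, 0, -0.68, 0, 0, 0, 1], [0, 0, -0.8, 0, 0, 0, 1]])

```text
time_s: 4.22
position: [0.5456, 0.1647, 0.3014]
tcp_rot: [[-0.703, -0.711, -0.001], [-0.711, 0.703, 0.0], [0.0, 0.0, -1.0]]
force: [1.0, -0.0, -1.4]
opening: 0.161
grasp_force: 30.0
```

Emit:
step_arm(steps=[[0.04, -0.1, 0, 0, 0, 0, 1], [0.1, -0.23, 0, 0, 0, 0, 1], [0.15, -0.36, 0, 0, 0, 0, 1], [0.21, -0.49, 0, 0, 0, 0, 1], [0.26, -0.62, 0, 0, 0, 0, 1], [0.32, -0.75, 0, 0, 0, 0, 1], [0.35, -0.83, 0, 0, 0, 0, 1], [0.365, -0.865, 0, 0, 0, 0, 1]])

```text
time_s: 4.88
position: [0.6552, -0.1005, 0.2992]
tcp_rot: [[-0.706, -0.708, 0.001], [-0.708, 0.706, -0.002], [0.001, -0.002, -1.0]]
force: [0.4, -0.3, -1.7]
opening: 0.159
grasp_force: 30.0
```

Emit:
step_arm(steps=[[0, 0, 0, 0, 0, 0, 1], [0, 0, 0, 0, 0, 0, 1], [0, 0, 0, 0, 0, 0, 1]])

```text
time_s: 5.13
position: [0.6531, -0.0937, 0.299]
tcp_rot: [[-0.702, -0.712, -0.002], [-0.712, 0.702, 0.002], [0.0, 0.002, -1.0]]
force: [-0.4, 0.3, -1.0]
opening: 0.16
grasp_force: 30.0
```

```bash
python3 - <<'E'
from m import *
p=apply(load(),[0,0,-.8,0]); p=apply(p,[.365,-.865,0,0]); json.dump(p,open(F,'w')); print(p)
from h import *
w=snap('wrist','wrist4'); print(w['state']['position'],w['state']['qvel'].round(2)[:3])
cv2.imwrite('pics/w4.png',cv2.resize(w['image'][:,:,::-1],(800,600),interpolation=cv2.INTER_CUBIC))
E
```

```text
[np.float64(0.6539452535921921), np.float64(-0.09589139490234949), np.float64(0.2996), 135.32]
[ 0.65313456 -0.09369361  0.29904941] [ 0.76 -0.27  0.14]
```

View pics/w4.png

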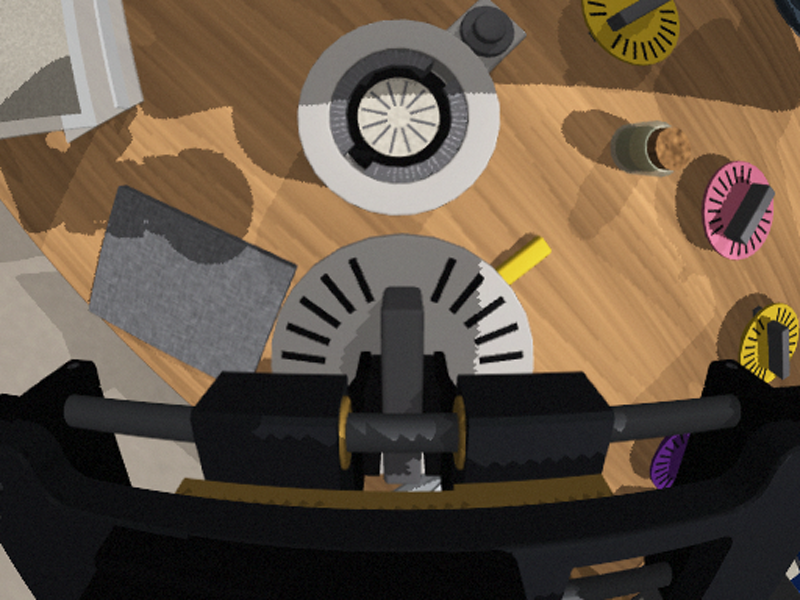

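The view shows the drum centred at about (398,117) of 800x600, with slots near (433,73) and (358,155) and the button near (490,25).

```bash
python3 - <<'E'
from h import *
w=pickle.load(open('pics/wrist4.pkl','rb'))
im=w['image']; cv2.imwrite('pics/c4.png',cv2.resize(im[0:145,180:340][:,:,::-1],None,fx=4,fy=4,interpolation=cv2.INTER_CUBIC))
# rim outer: grey (low sat) blob
for lo,sat in((70,40),(60,60)):
    s,e,m=fitdisc(w,.125,(210,75),.068,lo,sat); print('rim',s.round(4),round(e,5))
from scipy.optimize import least_squares
g=cv2.cvtColor(im,cv2.COLOR_RGB2GRAY)
m=(g>120).astype(np.uint8); n,l,st,ce=cv2.connectedComponentsWithStats(cv2.morphologyEx(m,cv2.MORPH_CLOSE,np.ones((3,3))))
k=l[78,262]; print(st[k],ce[k]); c=max(cv2.findContours((l==k).astype(np.uint8),0,1)[0],key=len)
P=np.array([onz(w,*q,.113)[:2] for q in cv2.convexHull(c)[:,0]])
s=least_squares(lambda q:np.hypot(*(P-q[:2]).T)-q[2],[*P.mean(0),.028]); print('filter',s.x.round(4),np.abs(s.fun).max())
E
```

```text
rim [ 0.5742 -0.1736  0.0671] 0.00467
rim [ 0.5742 -0.1736  0.0675] 0.00447
[ 229   51   52   49 1955] [254.54373402  75.79641944]
filter [ 0.5756 -0.1752  0.0274] 0.0012227861067295454
```

View pics/c4.png

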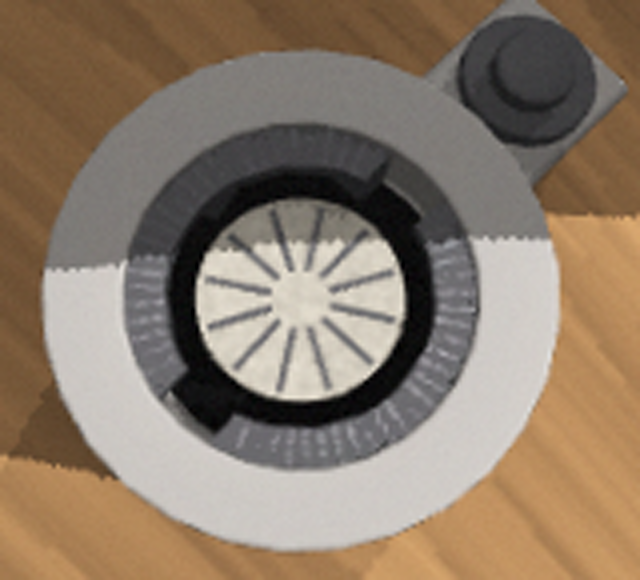

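```bash
python3 - <<'E'
from h import *
from scipy.optimize import least_squares
w=pickle.load(open('pics/wrist4.pkl','rb'))
def W(u,v,z): return onz(w,180+u/4-.4,v/4-.4,z)[:2]
def circ(pts,z,R):
    P=np.array([W(*q,z) for q in pts]); s=least_squares(lambda q:np.hypot(*(P-q[:2]).T)-q[2],[*P.mean(0),R]); print(s.x.round(4),(s.fun*1e3).round(1)); return s.x[:2]
# refine points on radial lines from the centre by the outermost low-saturation pixel
hsv=cv2.cvtColor(w['image'],cv2.COLOR_RGB2HSV); S=cv2.resize(hsv[...,1],None,fx=4,fy=4,interpolation=cv2.INTER_CUBIC)[:,720:]
pts=[]
for a in np.arange(0,360,10):
    if 280<a<345: continue
    c,s=np.cos(np.radians(a)),np.sin(np.radians(a))
    for r in range(215,300):
        u,v=300+r*c,298+r*s
        if 0<=v<S.shape[0] and S[int(v),int(u)]>45: pts.append((u,v)); break
print('rim'); C=circ(pts,.125,.068)
print('mouth');circ([(300,123),(124,297),(300,470),(478,297),(165,190),(440,185)],.125,.046)
print('filter');circ([(193,300),(408,298),(300,195),(300,402)],.113,.028)
for n,u,v,z in[('sb',405,190,.122),('sa',203,400,.122),('btn',537,72,.1),('hous',527,80,.093)]:
    p=W(u,v,z); d=p-C; print(n,p.round(4),np.hypot(*d).round(4),np.degrees(np.arctan2(d[1],d[0])).round(1))
a,b,c=[W(*q,.088) for q in((535,0),(628,88),(530,190))]
for d in(b-a,c-b): print(np.degrees(np.arctan2(d[1],d[0])),np.hypot(*d))
print((a+c)/2)
E
```

```text
rim
[ 0.5754 -0.1751  0.0667] [-0.2  0.1  0.1  0.3  0.1 -0.2 -0.4  0.1 -0.  -0.2 -0.  -0.1  0.4 -0.1
 -0.1  0.2  0.1  0.   0.4 -0.5 -0.1  0.   0.2 -0.2 -0.1 -0.   0.1 -0.1
  0.1  0. ]
mouth
[ 0.5748 -0.175   0.0457] [ 0.3  0.1  0.3 -0.6 -0.5  0.4]
filter
[ 0.5749 -0.1756  0.0284] [ 0.1  0.1 -0.1 -0.1]
sb [ 0.5358 -0.1768] 0.0396 -177.6
sa [ 0.6123 -0.1736] 0.037 2.4
btn [ 0.4786 -0.179 ] 0.0968 -177.7
hous [ 0.4802 -0.1797] 0.0953 -177.3
91.77848913512685 0.03804301928634092
4.460796206746572 0.045668127379468154
[ 0.48003484 -0.17607202]
```

```bash
python3 - <<'E'
from m import *
print(plan(load(),[.688,-.170,.2996,92.4]))
E
```

```text
[0.0958, -0.2544, 0.0, 0.9538]
```

Emit:
step_arm(steps=[[0.02, -0.05, 0, 0, 0, 0.15, 1], [0.04, -0.1, 0, 0, 0, 0.3, 1], [0.06, -0.15, 0, 0, 0, 0.45, 1], [0.08, -0.2, 0, 0, 0, 0.6, 1], [0.096, -0.254, 0, 0, 0, 0.75, 1], [0.096, -0.254, 0, 0, 0, 0.88, 1], [0.096, -0.254, 0, 0, 0, 0.954, 1], [0.096, -0.254, 0, 0, 0, 0.954, 1]])

```text
time_s: 5.85
position: [0.6879, -0.1677, 0.2992]
tcp_rot: [[-0.999, -0.043, -0.001], [-0.043, 0.999, 0.001], [0.001, 0.001, -1.0]]
force: [-0.4, -0.3, -1.2]
opening: 0.156
grasp_force: 30.0
```

Emit:
step_arm(steps=[[0, 0, 0, 0, 0, 0, 1], [0, 0, 0, 0, 0, 0, 1], [0, 0, 0, 0, 0, 0, 1], [0, 0, 0, 0, 0, 0, 1]])

```text
time_s: 6.18
position: [0.6881, -0.1691, 0.2993]
tcp_rot: [[-0.999, -0.043, 0.0], [-0.043, 0.999, -0.0], [-0.0, -0.0, -1.0]]
force: [0.4, 0.4, -0.6]
opening: 0.159
grasp_force: 30.0
```

```bash
python3 - <<'E'
from m import *
p=apply(load(),[.096,-.254,0,.954]); json.dump(p,open(F,'w')); print(p)
from h import *
from scipy.optimize import least_squares
w=snap('wrist','wrist5'); print(w['state']['position'],w['state']['qvel'].round(2)[:3])
im=w['image']
# expected pixel of drum centre
f=192/np.tan(np.radians(w['vertical_fov'])/2)
R=np.array(w['state']['tcp_rot']);T=np.eye(4);T[:3,:3]=R;T[:3,3]=w['state']['position'];T=T@np.array(w['T_tool_cam'])
q=np.linalg.inv(T)@[.5751,-.1752,.125,1]; th=np.arctan2(np.hypot(q[0],q[1]),q[2]); k=f*th/np.hypot(q[0],q[1]); c0=(w['cx']+q[0]*k,w['cy']+q[1]*k); print('expect',c0)
S=cv2.resize(cv2.cvtColor(im,cv2.COLOR_RGB2HSV)[...,1],None,fx=4,fy=4,interpolation=cv2.INTER_CUBIC)
P=[]
for a in np.arange(0,360,6):
    if 235<a<305: continue
    c,s=np.cos(np.radians(a)),np.sin(np.radians(a))
    for r in range(200,330):
        u,v=4*c0[0]+r*c,4*c0[1]+r*s
        if not(0<=v<S.shape[0]): break
        if S[int(v),int(u)]>45: P.append(onz(w,u/4-.4,v/4-.4,.125)[:2]); break
P=np.array(P);s=least_squares(lambda q:np.hypot(*(P-q[:2]).T)-q[2],[*P.mean(0),.068],loss='soft_l1',f_scale=.0005); print('rim',s.x.round(4),np.abs(s.fun).max(),len(P))
u,v=int(c0[0])-80,max(0,int(c0[1])-72); print('crop',u,v)
cv2.imwrite('pics/c5.png',cv2.resize(im[v:v+145,u:u+160][:,:,::-1],None,fx=4,fy=4,interpolation=cv2.INTER_CUBIC))
E
```

```text
[np.float64(0.6878762591974653), np.float64(-0.169949256460829), np.float64(0.2996), 92.38999999999999]
[ 0.68808616 -0.16910075  0.2993373 ] [-0.31  0.18 -0.19]
expect (np.float64(255.60295540214423), np.float64(73.09076078750728))
rim [ 0.5755 -0.1754  0.0668] 0.0003608237438455647 49
crop 175 1
```

View pics/c5.png

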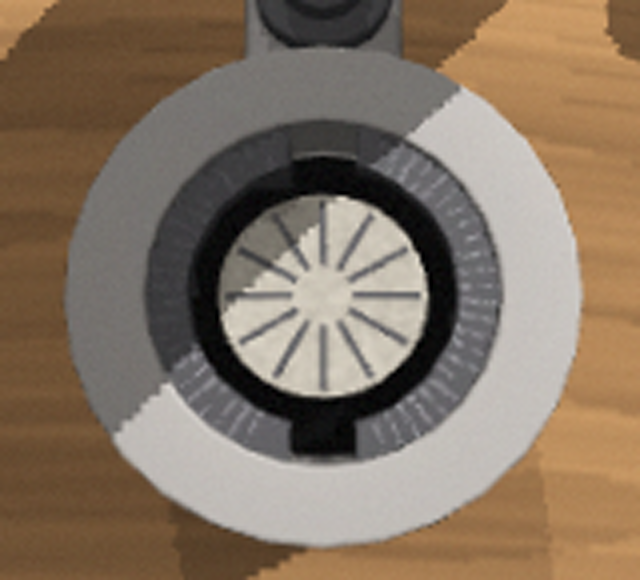

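```bash
python3 - <<'E'
from h import *
from m import *
from scipy.optimize import least_squares
w=pickle.load(open('pics/wrist5.pkl','rb')); im=w['image']; z=w['state']['position'][2]-.0312
R=np.array(w['state']['tcp_rot']); t=w['state']['position']
hsv=cv2.cvtColor(im,cv2.COLOR_RGB2HSV); S=cv2.resize(hsv[...,1],None,fx=4,fy=4,interpolation=cv2.INTER_CUBIC)
P=[]
for a in np.arange(195,346,3):   # pixel rays from the disc's middle (approx 257,240)
    c,s=np.cos(np.radians(a)),np.sin(np.radians(a))
    for r in range(270,420):
        u,v=4*257+r*c,4*235+r*s
        if S[int(v),int(u)]>50: P.append(R.T@(onz(w,u/4-.4,v/4-.4,z)-t)); break
P=np.array(P)[:,:2]
s=least_squares(lambda q:np.hypot(*(P-q[:2]).T)-.0535,[0,0],loss='soft_l1',f_scale=.0005); print('cover in tool',s.x.round(4),np.abs(s.fun).round(4).tolist())
p=load(); print(plan(p,[.5751,-.1753,.215,92.45]))
E
```

```text
cover in tool [0.0011 0.0003] [0.0005, 0.0004, 0.0005, 0.0003, 0.0003, 0.0005, 0.0003, 0.0002, 0.0003, 0.0004, 0.0003, 0.0001, 0.0064, 0.0001, 0.0001, 0.0001, 0.0003, 0.0058, 0.0003, 0.0002, 0.0004, 0.0006, 0.0003, 0.0003, 0.0003, 0.0008, 0.0005, 0.0003, 0.0002, 0.0005, 0.0005, 0.0003, 0.0002, 0.0092, 0.0004, 0.0002, 0.0001, 0.0, 0.0, 0.0096, 0.0, 0.0003, 0.0004, 0.0001, 0.0108, 0.0005, 0.0003, 0.0003, 0.0004, 0.0096, 0.0005]
[0.3763, -0.0021, 0.282, -0.0013]
```

Emit:
step_arm(steps=[[0.1, 0, 0, 0, 0, 0, 1], [0.2, 0, 0.0, 0, 0, 0, 1], [0.28, 0, 0.05, 0, 0, 0, 1], [0.34, -0.002, 0.13, 0, 0, -0.001, 1], [0.375, -0.002, 0.22, 0, 0, -0.001, 1], [0.375, -0.002, 0.3, 0, 0, -0.001, 1], [0.375, -0.002, 0.332, 0, 0, -0.001, 1], [0.375, -0.002, 0.332, 0, 0, -0.001, 1]])

```text
time_s: 6.9
position: [0.5745, -0.1745, 0.1973]
tcp_rot: [[-0.999, -0.042, -0.004], [-0.042, 0.999, 0.002], [0.004, 0.003, -1.0]]
force: [-0.3, 0.4, -2.1]
opening: 0.159
grasp_force: 30.0
```

Emit:
step_arm(steps=[[0, 0, 0, 0, 0, 0, 1], [0, 0, 0, 0, 0, 0, 1], [0, 0, 0, 0, 0, 0, 1], [0, 0, 0, 0, 0, 0, 1], [0, 0, 0, 0, 0, 0, 1], [0, 0, 0, 0, 0, 0, 1]])

```text
time_s: 7.4
position: [0.5761, -0.1751, 0.2002]
tcp_rot: [[-0.999, -0.043, 0.001], [-0.043, 0.999, -0.001], [-0.001, -0.001, -1.0]]
force: [-0.8, 0.0, -1.4]
opening: 0.156
grasp_force: 30.0
```

```bash
python3 - <<'E'
from m import *
p=apply(load(),[.375,-.002,.332,-.001]); json.dump(p,open(F,'w')); print(p)
from h import *
s=read_state(); print(s['position'],s['qvel'].round(2),s['force'],s['joint_positions'].round(1))
E
```

```text
[np.float64(0.575499141060737), np.float64(-0.17524012777695352), np.float64(0.19999999999999996), 92.43499999999999]
[ 0.57611241 -0.17507966  0.20018812] [ 0.04  0.23  0.27 -0.03 -0.06 -0.04] [-0.7851288   0.0325935  -1.37542893] [ -27.5   31.7   88.2   -0.    60.1 -120. ]
```

Emit:
step_arm(steps=[[0, 0, 0.02, 0, 0, 0, 1], [0, 0, 0.035, 0, 0, 0, 1], [0, 0, 0.05, 0, 0, 0, 1], [0, 0, 0.06, 0, 0, 0, 1], [0, 0, 0.07, 0, 0, 0, 1], [0, 0, 0.08, 0, 0, 0, 1], [0, 0, 0.09, 0, 0, 0, 1], [0, 0, 0.09, 0, 0, 0, 1]])

```text
time_s: 8.07
position: [0.5758, -0.175, 0.1722]
tcp_rot: [[-0.999, -0.042, -0.0], [-0.042, 0.999, 0.0], [0.0, 0.0, -1.0]]
force: [-0.7, 0.3, -0.6]
opening: 0.159
grasp_force: 30.0
```

The lugs are in the slots without resistance. Next I press down.

Emit:
step_arm(steps=[[0, 0, 0.01, 0, 0, 0, 1], [0, 0, 0.018, 0, 0, 0, 1], [0, 0, 0.026, 0, 0, 0, 1], [0, 0, 0.032, 0, 0, 0, 1], [0, 0, 0.037, 0, 0, 0, 1], [0, 0, 0.04, 0, 0, 0, 1], [0, 0, 0.04, 0, 0, 0, 1], [0, 0, 0.04, 0, 0, 0, 1]])

```text
time_s: 8.73
position: [0.576, -0.1751, 0.1621]
tcp_rot: [[-0.999, -0.043, 0.001], [-0.043, 0.999, -0.001], [-0.001, -0.001, -1.0]]
force: [-2.3, 1.7, 9.9]
opening: 0.159
grasp_force: 30.0
```

Emit:
step_arm(steps=[[0, 0, 0, 0, 0, 0.12, 1], [0, 0, 0, 0, 0, 0.24, 1], [0, 0, 0, 0, 0, 0.36, 1], [0, 0, 0, 0, 0, 0.48, 1], [0, 0, 0, 0, 0, 0.6, 1], [0, 0, 0, 0, 0, 0.72, 1], [0, 0, 0, 0, 0, 0.84, 1], [0, 0, 0, 0, 0, 0.9, 1]])

```text
time_s: 9.4
position: [0.5766, -0.176, 0.1621]
tcp_rot: [[-0.785, 0.619, 0.002], [0.619, 0.785, -0.002], [-0.003, -0.0, -1.0]]
force: [-2.4, -1.4, 9.3]
opening: 0.157
grasp_force: 30.0
```

Emit:
step_arm(steps=[[0, 0, 0, 0, 0, 0.12, 1], [0, 0, 0, 0, 0, 0.24, 1], [0, 0, 0, 0, 0, 0.36, 1], [0, 0, 0, 0, 0, 0.48, 1], [0, 0, 0, 0, 0, 0.6, 1], [0, 0, 0, 0, 0, 0.72, 1], [0, 0, 0, 0, 0, 0.84, 1], [0, 0, 0, 0, 0, 0.9, 1]])

```text
time_s: 10.07
position: [0.5766, -0.176, 0.1621]
tcp_rot: [[-0.195, 0.981, 0.002], [0.981, 0.195, -0.002], [-0.003, 0.002, -1.0]]
force: [-1.2, -0.9, 9.7]
opening: 0.157
grasp_force: 30.0
```

Emit:
step_arm(steps=[[0, 0, 0, 0, 0, 0, 1], [0, 0, 0, 0, 0, 0, 1]])

```text
time_s: 10.23
position: [0.5766, -0.176, 0.1621]
tcp_rot: [[-0.198, 0.98, 0.002], [0.98, 0.198, -0.002], [-0.003, 0.002, -1.0]]
force: [-0.8, -1.1, 9.8]
opening: 0.155
grasp_force: 30.0
```

Emit:
step_arm(steps=[[0, 0, -0.005, 0, 0, 0, 1], [0, 0, -0.01, 0, 0, 0, 1], [0, 0, -0.015, 0, 0, 0, 1], [0, 0, -0.02, 0, 0, 0, 1], [0, 0, -0.022, 0, 0, 0, 1], [0, 0, -0.022, 0, 0, 0, 1], [0, 0, -0.022, 0, 0, 0, 1]])

```text
time_s: 10.82
position: [0.5765, -0.1757, 0.1674]
tcp_rot: [[-0.198, 0.98, 0.002], [0.98, 0.198, -0.001], [-0.002, 0.001, -1.0]]
force: [1.1, -2.3, 3.7]
opening: 0.159
grasp_force: 30.0
```

Emit:
step_arm(steps=[[0, 0, 0, 0, 0, 0, 0.5], [0, 0, 0, 0, 0, 0, 0], [0, 0, 0, 0, 0, 0, -1], [0, 0, 0, 0, 0, 0, -1], [0, 0, 0, 0, 0, 0, -1], [0, 0, 0, 0, 0, 0, -1], [0, 0, 0, 0, 0, 0, -1], [0, 0, 0, 0, 0, 0, -1]])

```text
time_s: 11.48
position: [0.5757, -0.1749, 0.1671]
tcp_rot: [[-0.198, 0.98, -0.0], [0.98, 0.198, 0.0], [0.0, -0.0, -1.0]]
force: [-0.3, -0.0, 0.1]
opening: 0.678
grasp_force: 0.0
```

Emit:
step_arm(steps=[[0, 0, -0.05, 0, 0, 0, -1], [0, 0, -0.15, 0, 0, 0, -1], [0, 0, -0.25, 0, 0, 0, -1], [0, 0, -0.35, 0, 0, 0, -1], [0, 0, -0.4, 0, 0, 0, -1], [0, 0, -0.4, 0, 0, 0, -1], [0, 0, -0.4, 0, 0, 0, -1]])

```text
time_s: 12.07
position: [0.5759, -0.1751, 0.2879]
tcp_rot: [[-0.198, 0.98, 0.002], [0.98, 0.198, -0.001], [-0.001, 0.002, -1.0]]
force: [-1.3, 0.8, -0.2]
opening: 0.997
grasp_force: 0.0
```

```bash
python3 - <<'E'
from m import *
p=load()
for r in([0,0,.13,0],[0,0,0,1.8],[0,0,-.022,0],[0,0,-.4,0]): p=apply(p,r)
json.dump(p,open(F,'w')); print(p)
from h import *
s=snap('scene','scene6');b=snap('top','top6'); w=snap('wrist','wrist6'); print(w['state']['position'],w['state']['opening'])
A=cv2.resize(s['image'][150:290,130:290],(640,560),interpolation=cv2.INTER_CUBIC)[:,:380]
B=cv2.resize(w['image'],(420,315)); B=np.vstack([B,np.zeros((245,420,3),np.uint8)])
cv2.imwrite('pics/m6.png',np.hstack([A,B])[:,:,::-1])
E
```

```text
[np.float64(0.575499141060737), np.float64(-0.17524012777695352), np.float64(0.28759999999999997), 11.434999999999988]
[ 0.57479488 -0.17452412  0.28560978] 0.9977683979097595
```

View pics/m6.png

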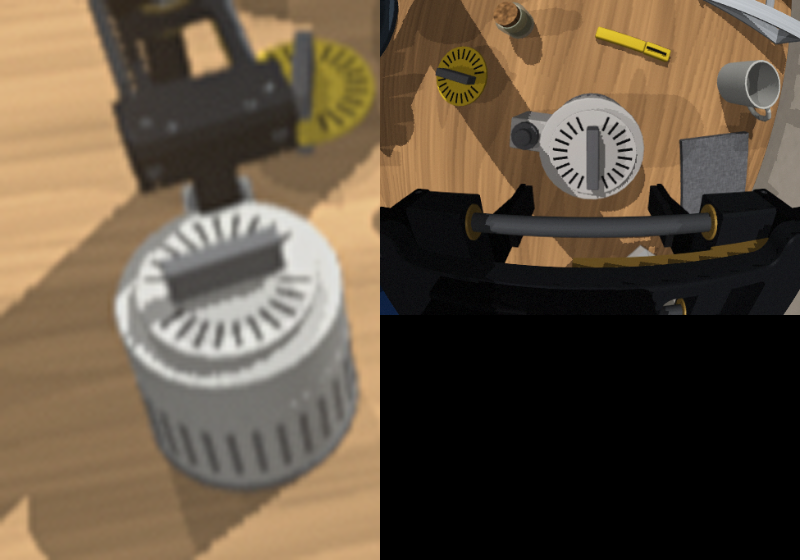

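The cover sits level on the drum with its bar turned about 81°. The button is at about (525,132) in the composite. Next I move over the button with the jaws shut.

```bash
python3 - <<'E'
from m import *
p=load(); r=plan(p,[.4802,-.1793,.20,92.4]); print(r)
p=apply(p,[r[0],r[1],0.15,-.9]); print(p)
from h import *
# cross the button rays from two views for its height
a,b=[pickle.load(open(f'pics/{n}.pkl','rb')) for n in('wrist4','wrist6')]
o1,d1=ray(a,180+537/4-.4,72/4-.4); o2,d2=ray(b,380*0+(525-380)*512/420,132*384/315)
s=np.linalg.lstsq(np.c_[d1,-d2],o2-o1,rcond=None)[0]; print(o1+s[0]*d1,o2+s[1]*d2)
E
```

```text
[0.0497, -0.314, 0.292, -1.7992]
[np.float64(0.4802129888306357), np.float64(-0.17930181377933818), np.float64(0.24259999999999998), 51.93499999999999]
[ 0.47324218 -0.18024153  0.08483159] [ 0.47780139 -0.17694987  0.08294585]
```

Emit:
step_arm(steps=[[0.01, -0.08, 0, 0, 0, -0.15, 1], [0.02, -0.16, 0, 0, 0, -0.3, 1], [0.03, -0.24, 0, 0, 0, -0.45, 1], [0.05, -0.314, 0, 0, 0, -0.6, 1], [0.05, -0.314, 0, 0, 0, -0.75, 1], [0.05, -0.314, 0, 0, 0, -0.9, 1], [0.05, -0.314, 0, 0, 0, -0.9, 1]])

```text
time_s: 12.8
position: [0.4794, -0.1787, 0.2858]
tcp_rot: [[-0.788, 0.615, -0.003], [0.615, 0.788, 0.002], [0.003, -0.0, -1.0]]
force: [0.2, 0.2, -0.6]
opening: 0.556
grasp_force: 0.0
```

Emit:
step_arm(steps=[[0, 0, 0, 0, 0, -0.15, 1], [0, 0, 0, 0, 0, -0.3, 1], [0, 0, 0, 0, 0, -0.45, 1], [0, 0, 0, 0, 0, -0.6, 1], [0, 0, 0, 0, 0, -0.75, 1], [0, 0, 0, 0, 0, -0.9, 1], [0, 0, 0, 0, 0, -0.9, 1], [0, 0, 0, 0, 0, -0.9, 1]])

```text
time_s: 13.47
position: [0.4803, -0.1787, 0.2863]
tcp_rot: [[-0.999, -0.038, -0.002], [-0.038, 0.999, 0.001], [0.002, 0.001, -1.0]]
force: [-0.6, -0.7, 0.1]
opening: 0.02
grasp_force: 0.0
```

```bash
python3 - <<'E'
from m import *
p=apply(load(),[.05,-.314,0,-.9]); p=apply(p,[0,0,0,-.9]); json.dump(p,open(F,'w')); print(p)
from h import *
w=snap('wrist','wrist7'); print(w['state']['position'],w['state']['opening'],w['state']['joint_positions'].round(1))
# bar angle check in wrist6: dark grey region on the disc
b=pickle.load(open('pics/wrist6.pkl','rb'))
C=[onz(b,(u-380)*512/420-.4,v*512/420-.4,.167)[:2] for u,v in((592,127),(594,187))]; d=C[0]-C[1]; print(np.degrees(np.arctan2(d[1],d[0])),np.hypot(*d))
E
```

```text
[np.float64(0.48019514578010136), np.float64(-0.17921360025686217), np.float64(0.28759999999999997), 92.43499999999999]
[ 0.48028843 -0.17872931  0.28625657] 0.02023816335660519 [ -32.9   18.8   95.3    0.    66.  -125.1]
103.41122140663055 0.06850700285745796
```

Emit:
step_arm(steps=[[0, 0, 0.1, 0, 0, 0, 1], [0, 0, 0.2, 0, 0, 0, 1], [0, 0, 0.3, 0, 0, 0, 1], [0, 0, 0.38, 0, 0, 0, 1], [0, 0, 0.45, 0, 0, 0, 1], [0, 0, 0.49, 0, 0, 0, 1], [0, 0, 0.5, 0, 0, 0, 1], [0, 0, 0.5, 0, 0, 0, 1]])

```text
time_s: 14.18
position: [0.4797, -0.1785, 0.1361]
tcp_rot: [[-0.999, -0.041, -0.003], [-0.041, 0.999, 0.002], [0.003, 0.002, -1.0]]
force: [-0.3, -0.2, 0.8]
opening: 0.002
grasp_force: 0.0
```

Emit:
step_arm(steps=[[0, 0, 0.01, 0, 0, 0, 1], [0, 0, 0.02, 0, 0, 0, 1], [0, 0, 0.03, 0, 0, 0, 1], [0, 0, 0.03, 0, 0, 0, 1], [0, 0, 0.03, 0, 0, 0, 1]])

```text
time_s: 14.6
position: [0.4811, -0.1794, 0.1294]
tcp_rot: [[-0.999, -0.042, 0.002], [-0.042, 0.999, -0.001], [-0.002, -0.001, -1.0]]
force: [-0.6, 0.4, 5.8]
opening: 0.003
grasp_force: 2.9
```

Emit:
step_arm(steps=[[0, 0, 0.004, 0, 0, 0, 1], [0, 0, 0.007, 0, 0, 0, 1], [0, 0, 0.007, 0, 0, 0, 1], [0, 0, 0.007, 0, 0, 0, 1]])

```text
time_s: 14.93
position: [0.4812, -0.1793, 0.1291]
tcp_rot: [[-0.999, -0.042, 0.003], [-0.042, 0.999, -0.002], [-0.003, -0.002, -1.0]]
force: [-3.1, 2.8, 20.3]
opening: 0.008
grasp_force: 10.0
```

The arm met a firm stop after about 6 mm of travel, so the button is fully in. Next I retreat and check.

Emit:
step_arm(steps=[[0, 0, -0.02, 0, 0, 0, 1], [0, 0, -0.05, 0, 0, 0, 1], [0, 0, -0.12, 0, 0, 0, 1], [0, 0, -0.24, 0, 0, 0, 1], [0, 0, -0.36, 0, 0, 0, 1], [0, 0, -0.45, 0, 0, 0, 1], [0, 0, -0.5, 0, 0, 0, 1], [0, 0, -0.5, 0, 0, 0, 1]])

```text
time_s: 15.6
position: [0.4826, -0.1803, 0.2804]
tcp_rot: [[-0.999, -0.042, 0.008], [-0.042, 0.999, -0.005], [-0.008, -0.006, -1.0]]
force: [-0.2, -0.4, -0.7]
opening: 0.006
grasp_force: 0.0
```

Emit:
step_arm(steps=[[0, 0.2, -0.1, 0, 0, 0, 1], [0, 0.4, -0.1, 0, 0, 0, 1], [0, 0.6, -0.1, 0, 0, 0, 1], [0, 0.6, -0.1, 0, 0, 0, 1], [0, 0.6, -0.1, 0, 0, 0, 1], [0, 0.6, -0.1, 0, 0, 0, 1], [0, 0.6, -0.1, 0, 0, 0, 1]])

```text
time_s: 16.18
position: [0.4723, 0.0017, 0.3053]
tcp_rot: [[-0.999, -0.045, -0.001], [-0.045, 0.999, -0.0], [0.001, -0.0, -1.0]]
force: [-0.3, -0.8, 0.3]
opening: 0.004
grasp_force: 0.0
```

```bash
python3 - <<'E'
from h import *
s=snap('scene','s8'); w=snap('top','t8')
A=cv2.resize(s['image'][150:290,130:290],(480,420),interpolation=cv2.INTER_CUBIC)
B=cv2.resize(w['image'][100:240,230:335],(315,420),interpolation=cv2.INTER_CUBIC)
cv2.imwrite('pics/m8.png',np.hstack([A,B])[:,:,::-1]); print(read_state()['time_s'],read_state()['force'])
E
```

```text
16.2833 [-0.03645687 -0.4047697   0.69233557]
```

View pics/m8.png

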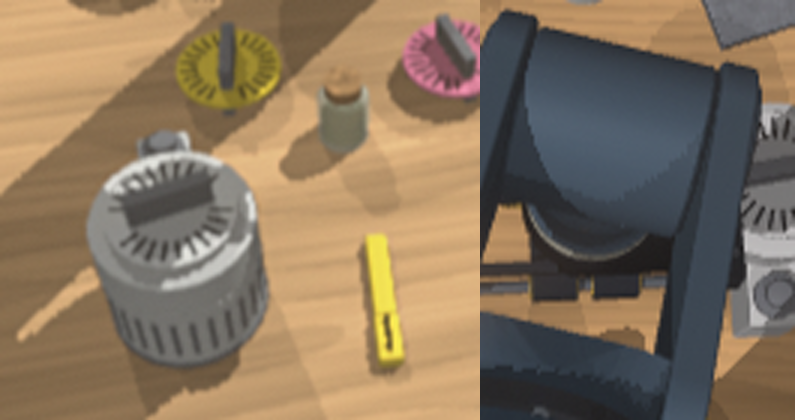

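The scene view shows the cover level and turned on the drum, with the jar and highlighter where they were and the arm clear. The forces fit a full button press (about 5 N, then a hard stop).

```bash
python3 -c "
from rig import *
print(hand_in())"
```

```text
the job is handed in; nothing more can be done
None
```

I put the cover on, turned it about 80° until it sprang up and locked, then pushed the power button to its stop and released it. I handed the job in at about 16 s, with the jar and highlighter in place; the hand-in call gave no verdict.

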